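# Heft the tins and weigh the full one

### The job

Three look-alike closed tins stand in the green sloping rack; one is full of castings, the other two hold only a few. Feel by lifting which one is full and set it gently, upright and central, on the pan of the red scale; never let go of a nearly empty tin on the pan. Leave the other two tins standing flat on the bed of the rack, inside its lip, and do not disturb the other things on the bench.

Things in the scene. Friction and masses are not known exactly. Their poses are not given: they have to be found in the camera images.
- tin_a: One of three look-alike closed tins, blue with a flush bare-metal lid: 50 mm along x, 44 mm along y (to grip), 60 mm tall; origin at the centre of its underside, z out through the lid. Starts on the rack's sloping bed, leaning as it does. A rigid lump inside can shift 3 mm. A full tin weighs 470 to 630 g in all, a nearly empty one 150 to 195 g; neither look nor name tells which.
- tin_b: One of three look-alike closed tins, blue with a flush bare-metal lid: 50 mm along x, 44 mm along y (to grip), 60 mm tall; origin at the centre of its underside, z out through the lid. Starts on the rack's sloping bed, leaning as it does. A rigid lump inside can shift 3 mm. A full tin weighs 470 to 630 g in all, a nearly empty one 150 to 195 g; neither look nor name tells which.
- tin_c: One of three look-alike closed tins, blue with a flush bare-metal lid: 50 mm along x, 44 mm along y (to grip), 60 mm tall; origin at the centre of its underside, z out through the lid. Starts on the rack's sloping bed, leaning as it does. A rigid lump inside can shift 3 mm. A full tin weighs 470 to 630 g in all, a nearly empty one 150 to 195 g; neither look nor name tells which.
- rack: Green fixed rack that carries the sloping bed; right or left of the scale. Origin on the bench under the bed's origin. The tins stand at bed x = 0, y = -110, 0 and +110 mm, squarely, nothing between or above them; the lip keeps them from sliding.
- rack_bed: Steel bed of the rack, 360 mm wide, inclined 25 degrees; origin on its upper face, midway across, 65 mm above the bench; x down the slope (away from the robot), y to the left, z square out of the bed (leaning away from the robot). Face from x = -46 to +25 mm. A lip on the lower, far edge (inner face x = +25.5 mm) is 12 mm high, end rims (y = +-176 mm) 10 mm.
- scale: Red spring scale with a white dial on its front, 130 x 120 mm, 75 mm high without stem and pan. Origin at the centre of its underside. Fixed.
- pan_top (a point): Centre of the upper face of the scale's pan, a flat aluminium disc of 90 mm diameter, 6 mm thick, on a stem; 115 mm above the bench when empty. It sinks with the load.
- pan (a joint): How far the pan is pressed down, m: 0 empty, 0.020 at its lower stop; spring of 500 N/m, so a nearly empty tin sinks it 3 to 4 mm and a full one 9 to 13 mm.
- jar: Bystander: glass jar with white cap, 60 mm diameter, 110 mm tall, beyond the scale. Origin at its underside.
- tape: Bystander: brown tape ring lying flat, 80 mm diameter, 25 mm high, in front of the scale. Origin at its underside.
- brush: Bystander: brush lying in front of the rack. Origin at its underside.
- wrench: Bystander: steel wrench lying behind the rack. Origin at its underside.
- pot: Bystander: small blue pot, 60 mm diameter, 45 mm tall, front right. Origin at its underside.
Not all that is in view belongs to the job. What is shaped like the tin_b but brown is not meant. What is shaped like the tin_c but pink is not meant.

How it is judged (in metres and radians):
At the end, for the whole second after the job is handed in: The full tin rests on the pan, within 18 mm of its centre, upright within 0.12 rad, pan sunk over 7 mm; the other two rest on the rack bed: underside within 6 mm of it, square to it within 0.12 rad, at bed x -25 to +8 mm, y within 156 mm; all still (((horizontal distance between tin_a and pan_top below 0.018 m and angle between tin_a's own z axis and vertical below 0.12 rad and contact force between tin_a and scale above 1 N and value of joint pan above 0.007 m and linear speed of each of tin_a, tin_b, tin_c below 0.02 m/s and x of tin_b in the frame of rack_bed between -0.025 and 0.008 m and y of tin_b in the frame of rack_bed between -0.156 and 0.156 m and z of tin_b in the frame of rack_bed between -0.006 and 0.006 m and angle between the z axis of each of tin_b, tin_c and the z axis of rack_bed, either way round below 0.12 rad and x of tin_c in the frame of rack_bed between -0.025 and 0.008 m and y of tin_c in the frame of rack_bed between -0.156 and 0.156 m and z of tin_c in the frame of rack_bed between -0.006 and 0.006 m) or (horizontal distance between tin_b and pan_top below 0.018 m and angle between tin_b's own z axis and vertical below 0.12 rad and contact force between tin_b and scale above 1 N and value of joint pan above 0.007 m and linear speed of each of tin_b, tin_a, tin_c below 0.02 m/s and x of tin_a in the frame of rack_bed between -0.025 and 0.008 m and y of tin_a in the frame of rack_bed between -0.156 and 0.156 m and z of tin_a in the frame of rack_bed between -0.006 and 0.006 m and angle between the z axis of each of tin_a, tin_c and the z axis of rack_bed, either way round below 0.12 rad and x of tin_c in the frame of rack_bed between -0.025 and 0.008 m and y of tin_c in the frame of rack_bed between -0.156 and 0.156 m and z of tin_c in the frame of rack_bed between -0.006 and 0.006 m) or (horizontal distance between tin_c and pan_top below 0.018 m and angle between tin_c's own z axis and vertical below 0.12 rad and contact force between tin_c and scale above 1 N and value of joint pan above 0.007 m and linear speed of each of tin_c, tin_a, tin_b below 0.02 m/s and x of tin_a in the frame of rack_bed between -0.025 and 0.008 m and y of tin_a in the frame of rack_bed between -0.156 and 0.156 m and z of tin_a in the frame of rack_bed between -0.006 and 0.006 m and angle between the z axis of each of tin_a, tin_b and the z axis of rack_bed, either way round below 0.12 rad and x of tin_b in the frame of rack_bed between -0.025 and 0.008 m and y of tin_b in the frame of rack_bed between -0.156 and 0.156 m and z of tin_b in the frame of rack_bed between -0.006 and 0.006 m))); the robot touches nothing.
It fails at once if a nearly empty tin let go on the pan (standing there unheld with the pan sunk less than 7 mm) ((contact force between tin_a and scale above 0.8 N and contact force between the fingers and tin_a below 0.05 N and value of joint pan between 0.001 and 0.007 m and velocity of joint pan between -0.002 and 0.002 m/s and linear speed of tin_a below 0.002 m/s) or (contact force between tin_b and scale above 0.8 N and contact force between the fingers and tin_b below 0.05 N and value of joint pan between 0.001 and 0.007 m and velocity of joint pan between -0.002 and 0.002 m/s and linear speed of tin_b below 0.002 m/s) or (contact force between tin_c and scale above 0.8 N and contact force between the fingers and tin_c below 0.05 N and value of joint pan between 0.001 and 0.007 m and velocity of joint pan between -0.002 and 0.002 m/s and linear speed of tin_c below 0.002 m/s)).
It fails at once if the scale struck or pressed with more than 30 N (contact force between scale and anything else above 30 N).
It fails at once if a bystander moved more than 25 mm (distance of any of jar, tape, brush, wrench, pot from where it was at the start of the episode above 0.025 m).
It also fails if it takes over 64 s, if anything falls off the work surface, if the arm or the gripper's body presses on something with over 40 N, if the wrist force passes 120 N, or if a joint passes its speed limit or range.

### The arm

A 6-joint arm with a two-finger parallel gripper is mounted at the origin on the work surface. World frame = base frame: x ahead of the robot, y to its left, z up, the work surface at z = 0. Lengths are in mm, angles in rad, forces in N, time in s.
With the tool pointing down it reaches from about 275 to 750 mm from the base axis. Payload 10.2 kg.
Tool frame: the origin (TCP) lies midway between the tips of the shut fingers; the grasp point (between the pads) lies 19 mm behind it; z points along the fingers, y is the line along which they close (so a half turn about z gives the same grasp; the last joint's range is limited). The gripper opens to 85 mm and grips with 20 to 120 N. Pads are 22 mm wide; open, the fingers measure 114 mm over their backs; the gripper's body (76 mm by 85 mm) begins 54 mm behind the grasp point. The pads swing forward as they close: fully open they stand 13 mm farther back than shut.
Start: joints at [-0.223, 0.313, 1.498, -0, 1.331, -0.223], TCP at [525.006, -0.013, 231.294] pointing down, gripper open.
Joint ranges: [-2.94, 2.94], [-0.97, 2.17], [0.19, 2.56], [-1.23, 4.37], [0.02, 3.11], [-2.88, 2.88]. Speed limits (rad/s): [2.39, 2.39, 3.01, 3.14, 3.14, 3.14].

### API

Orientations are given as a unit quaternion [w, x, y, z].
In Python, from rig import ctrl gives the robot as it stands.
- The arm moves only by the tool arm_command, never from a script. Its argument "increments" is a list of rows, each an object with "dr": the turn, a rotation vector about the tool's x, y, z in units of pi/4 rad (1.0 is pi/4 rad), a list of three; "offset": the shift along the tool's x, y, z in units of 120 mm (1.0 is 120 mm), a list of three; "hand": the opening, from -1 (shut) to 1 (fully open). A call has 1 to 8 rows; each row shifts and turns the commanded pose from where the row before left it, along the tool's axes as they then stand; what a row does not reach is not made up. A row lasts 1/10 s, in which the tool goes at most 50 mm and 8.59 degrees, less where a joint would pass 70% of its speed; a pose out of reach is approached as far as the arm can. A call with a number of a shift or a turn outside -1 to 1 is refused whole. A call with a gripper value outside its range is refused whole. The fingers move at their own pace and stop on an object; "grip_force" is the grip in N (left out, the last holds). Time passes only in rows, so rows that do not move let the fingers close. It gives the time, the measured TCP pose, the force, the opening and the grip force at its end, in the units of the state.
- ctrl.sense(): the state, without advancing time (a new reading comes with each control period).
- ctrl.capture(name): name is "scene" or "side" or "wrist"; returns the picture (384x512x3 uint8, red, green, blue); there is no depth.
- ctrl.camera_info(name): a dict with "K" (3x3 intrinsics, pixels), "dist" ([k1, k2, p1, p2, k3] as OpenCV has them; the pictures are not rectified), "R" (3x3) and "t" (3): a world point X has camera coordinates R X + t. Camera axes: x right, y down, z forward; pixel columns grow to the right and rows downward; lengths in mm; the calibration is good to about 2 mm. A picture is of the moment at which its call begins: read the wrist's pose just before it. camera_info takes no time and is no camera call; for the wrist camera it gives the pose at the moment of the call.
- ctrl.finish_job(): hands the job in; it is judged then, once.
The state is a dict: "time_s": time; "joints": joint angles; "dq": joint speeds; "tau": joint torques, N m; "eef_pos": TCP position; "ee_rot": TCP orientation; "force": force on the tool from outside, world axes, zero at the start; "wrist_torque": the same for the moment, N m; "grip_width": opening from 0.0 (shut) to 1.0 (fully open); "grip_force": force on a finger pad.
Only numpy, scipy, OpenCV 4.12 (cv2) and the standard library are available. Lean on these libraries where they do the work, as an engineer would, in place of code of your own. Each camera call takes 0.05 s, during which the arm holds its last target. There are 200 camera calls.

## Working session

There is one attempt and no reset: what is moved stays moved. The work goes in short steps, Python scripts to look and compute and a tool call to move; the robot and the scene stay as the last step left them, time stands still between calls to the robot, and variables do not carry over. Pictures are saved under pics/ and viewed, at most 10 in all, crops included, and the job is handed in when it is done.

Besides the shell and the picture viewer there is one more tool, called after "Request:" as name(argument=value, ...), one argument or row to a line, values as JSON. arm_command: Moves the arm, as the interface text tells. Shifts and turns lie within -1 to 1; 1 stands for 120 mm of shift or pi/4 rad of turn. Its arguments: {"type":"object","properties":{"increments":{"type":"array"},"grip_force":{"type":"number"}},"required":["increments"]}

```bash
ls; mkdir -p pics; python3 - <<'E'
from rig import ctrl
import cv2,numpy as np
a=ctrl.capture("scene");b=ctrl.capture("side")
cv2.imwrite("pics/scene.png",a[:,:,::-1]);cv2.imwrite("pics/side.png",b[:,:,::-1])
for n in("scene","side"):
    c=ctrl.camera_info(n);print(n,{k:np.round(v,3).tolist() for k,v in c.items()}, (-np.array(c["R"]).T@np.array(c["t"])).round())
print(ctrl.sense())
E
```

```text
pics
scene {'K': [[403.518, 0.0, 256.909], [0.0, 403.518, 185.849], [0.0, 0.0, 1.0]], 'dist': [-0.069, 0.0, 0.0, 0.0, 0.0], 'R': [[-0.692, 0.722, 0.009], [0.462, 0.452, -0.763], [-0.555, -0.524, -0.646]], 't': [449.955, -127.691, 1479.039]} [1191.  508.  854.]
side {'K': [[353.824, 0.0, 257.265], [0.0, 353.824, 190.735], [0.0, 0.0, 1.0]], 'dist': [-0.015, 0.0, 0.0, 0.0, 0.0], 'R': [[0.821, -0.571, -0.011], [-0.324, -0.45, -0.832], [0.47, 0.687, -0.555]], 't': [-495.078, 220.962, 854.453]} [  77. -770.  653.]
{'time_s': 0.1, 'joints': array([-2.23414028e-01,  3.13380895e-01,  1.49835923e+00, -3.36322148e-05,
        1.33097834e+00, -2.23383725e-01]), 'dq': array([-0.00209474, -0.00245186, -0.00393604, -0.00029516, -0.000135  ,
       -0.0008303 ]), 'tau': array([ 2.30574413e-03, -4.12899542e+01, -2.60142785e+01, -1.81123951e-04,
        3.02137116e-03,  1.15447833e-05]), 'eef_pos': array([5.24774044e+02, 2.32551596e-02, 2.30799735e+02]), 'ee_rot': array([-4.67623851e-04,  7.07114552e-01,  7.07098786e-01, -3.13781896e-04]), 'force': array([-0.39371532,  0.13493264,  0.26659906]), 'wrist_torque': array([-0.00251606, -0.03464119, -0.08892082]), 'grip_force': 0.0, 'grip_width': 1.0023076008836027}
```

View pics/scene.png

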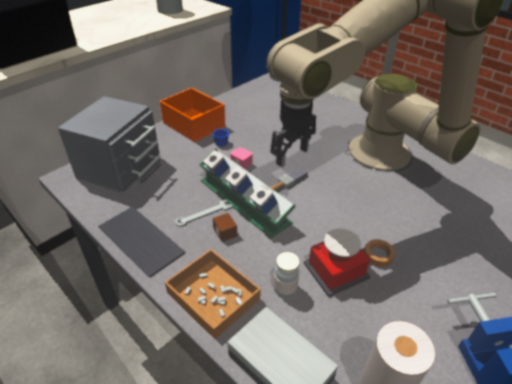

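View pics/side.png

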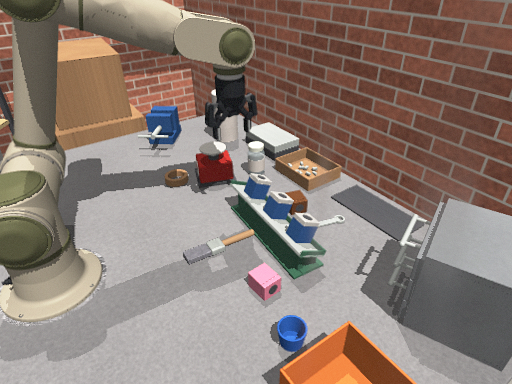

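The candidates are the three blue tins on the rack: scene (213,160), (238,178) and (262,198), side (303,228), (278,206) and (257,187). The brown block at scene (225,226), the pink block at (242,157) and the blue pot at (221,136) are not meant. I choose the three blue ones on the green rack and check them in one close crop.

```bash
python3 - <<'E'
import cv2,numpy as np
a=cv2.imread("pics/scene.png");b=cv2.imread("pics/side.png")
def crop(i,x,y,w,h,s):
    c=cv2.resize(i[y:y+h,x:x+w],None,fx=s,fy=s,interpolation=cv2.INTER_CUBIC)
    for k in range(0,w,20): cv2.putText(c,str(x+k),(k*s,9),0,.33,(0,255,255),1);cv2.line(c,(k*s,10),(k*s,16),(0,255,255),1)
    for k in range(0,h,20): cv2.putText(c,str(y+k),(0,k*s+4),0,.33,(0,255,255),1)
    return c
A=np.hstack([crop(a,195,140,100,100,4),crop(b,230,165,100,110,4)[:400]])
B=np.hstack([crop(a,300,225,100,50,4),crop(b,190,138,100,50,4)])
cv2.imwrite("pics/crop.png",np.vstack([A,B]))
E
```

```text
(no output)
```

View pics/crop.png

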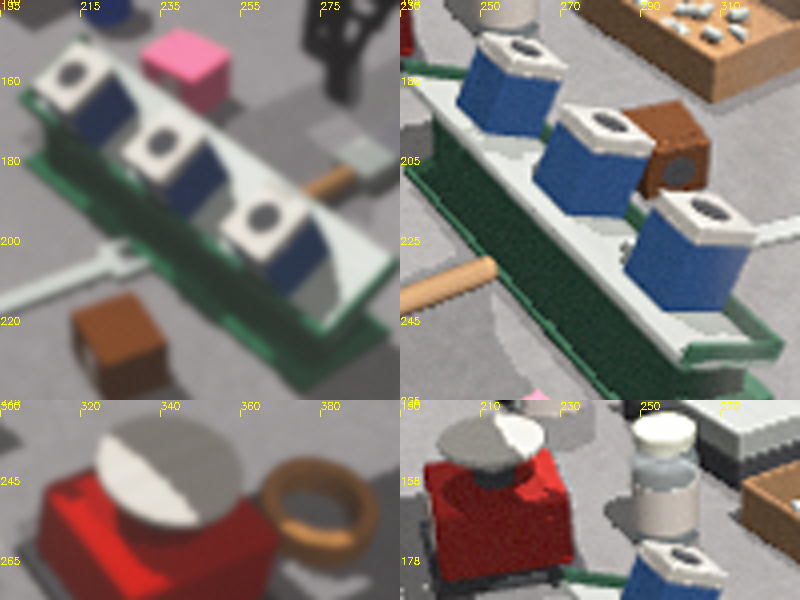

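Three tins with metal lids and dark discs are confirmed: scene discs ≈(212.5,158), (235.5,175.5) and (261,194), side ≈(307.5,217.5), (282.5,195.5) and (261,177). The pan is at scene ≈(342.5,243), side ≈(213,148.5).

```bash
cat > h.py <<'E'
import cv2,numpy as np
from rig import ctrl
def ray(n,p):
    c=ctrl.camera_info(n);K=np.array(c["K"],float);R=np.array(c["R"])
    u=cv2.undistortPoints(np.array([[p]],float),K,np.array(c["dist"],float))[0,0]
    d=R.T@np.array([u[0],u[1],1]);return -R.T@np.array(c["t"]),d/np.linalg.norm(d)
def plane(n,p,z):
    o,d=ray(n,p);return o+d*(z-o[2])/d[2]
def tri(p,q):
    o1,d1=ray("scene",p);o2,d2=ray("side",q)
    s=np.linalg.lstsq(np.c_[d1,-d2],o2-o1,rcond=None)[0]
    P,Q=o1+s[0]*d1,o2+s[1]*d2;return (P+Q)/2,np.linalg.norm(P-Q)
E
python3 - <<'E'
from h import *
a=cv2.imread("pics/scene.png");b=cv2.imread("pics/side.png")
def disc(img,p,r=6):
    x,y=map(round,p);g=img[y-r:y+r+1,x-r:x+r+1].astype(float)
    hsv=cv2.cvtColor(img[y-r:y+r+1,x-r:x+r+1],cv2.COLOR_BGR2HSV)
    m=((g.max(2)<165)&(hsv[...,1]<90)).astype(np.uint8)
    n,l,st,ce=cv2.connectedComponentsWithStats(m)
    k=l[r-1:r+2,r-1:r+2].max()
    w=(l==k)*(200-g.max(2));yy,xx=np.mgrid[:2*r+1,:2*r+1]
    return np.array([x-r+(w*xx).sum()/w.sum(),y-r+(w*yy).sum()/w.sum()]),st[k].tolist()
for p,q in [((212.5,158),(307.5,217.5)),((235.5,175.5),(282.5,195.5)),((261,194),(261,177))]:
    (P,s1),(Q,s2)=disc(a,p),disc(b,q)
    print(P.round(1),s1[2:],Q.round(1),s2[2:],*[np.round(v,1) for v in tri(p,q)],*[np.round(v,1) for v in tri(P,Q)],plane("scene",P,119.4).round(1),plane("side",Q,119.4).round(1))
p,q=(342.4,243),(213,148.5)
print(tri(p,q),plane("scene",p,115),plane("side",q,115))
E
```

```text
[212.5 158.2] [8, 6, 34] [306.9 217.1] [9, 5, 27] [ 560.1 -277.4  119.1] 1.0 [ 560.4 -275.9  119.3] 0.4 [ 560.6 -276.   119.4] [ 560.1 -275.9  119.4]
[235.1 175.3] [7, 7, 37] [282.1 195.4] [9, 5, 21] [ 569.8 -166.2  118.3] 1.8 [ 569.4 -166.6  118.9] 0.3 [ 570.  -166.2  119.4] [ 568.9 -167.1  119.4]
[260.5 194.1] [8, 7, 47] [260.8 176.8] [7, 4, 16] [577.5 -56.7 118.9] 1.4 [577.9 -56.7 119.1] 0.7 [578.4 -56.7 119.4] [577.4 -56.8 119.4]
(array([562.09941819, 204.13707492, 108.49423912]), np.float64(2.6960015129209527)) [566.19174396 207.34770477 115.        ] [556.81088411 190.82366362 115.        ]
```

```bash
cat >> h.py <<'E'
from scipy.spatial.transform import Rotation as Ro
YAW=-0.0797
BED=Ro.from_euler("zy",[YAW,np.radians(25)])          # bed axes in world
LID={"L":[577.9,-56.7,119.2],"M":[569.5,-166.6,119.2],"R":[560.4,-275.9,119.2]}
FLIP=Ro.from_euler("x",180)                            # tool x=bed x, y=-bed y, z down
GR=BED*FLIP
def over(k,h): return np.array(LID[k])+BED.apply([0,0,h-60])   # TCP h above the bed
def upright(yaw=YAW): return Ro.from_euler("z",yaw)*FLIP
def plan(p,R,mm=45,deg=7.6):
    s=ctrl.sense();q=s["ee_rot"];R0=Ro.from_quat([q[1],q[2],q[3],q[0]]);dp=R0.inv().apply(np.array(p)-s["eef_pos"])
    rv=(R0.inv()*R).as_rotvec()
    for n in range(1,60):
        dR=Ro.from_rotvec(rv/n).as_matrix();S=sum(np.linalg.matrix_power(dR,i) for i in range(n))
        d=np.linalg.solve(S,dp)
        if np.linalg.norm(d)<=mm and np.linalg.norm(rv)/n<=np.radians(deg):break
    print(f"t={s['time_s']:.2f} rows={n} offset={np.round(d/120,4).tolist()} dr={np.round(rv/n/(np.pi/4),4).tolist()} F={s['force'].round(2)} tq={s['wrist_torque'].round(2)} w={s['grip_width']:.3f} gf={s['grip_force']:.1f}")
E
python3 - <<'E'
from h import *
w=ctrl.capture("wrist");cv2.imwrite("pics/wrist0.png",w[:,:,::-1])
c=ctrl.camera_info("wrist");print((-np.array(c["R"]).T@np.array(c["t"])).round(),np.round(c["R"],2).tolist(),np.round(c["K"]).tolist())
plan(over("L",105),GR)
for z in (115,): 
    for P in ([560,200,115],[577.9,-56.7,119.2]):
        print(cv2.projectPoints(np.array([P],float),cv2.Rodrigues(np.array(c["R"]))[0],np.array(c["t"],float),np.array(c["K"],float),np.array(c["dist"],float))[0])
E
```

```text
[525.  70. 374.] [[1.0, -0.0, -0.0], [-0.0, -0.96, 0.27], [-0.0, -0.27, -0.96]] [[304.0, 0.0, 254.0], [0.0, 304.0, 192.0], [0.0, 0.0, 1.0]]
t=0.15 rows=16 offset=[0.0063, 0.0698, 0.0072] dr=[0.0814, 0.0342, 0.1356] F=[ 0.01 -0.09 -0.48] tq=[ 0.04  0.03 -0.01] w=1.000 gf=0.0
[[[302.68867286 -77.61583301]]]
[[[311.75377099 248.39793918]]]
```

View pics/wrist0.png

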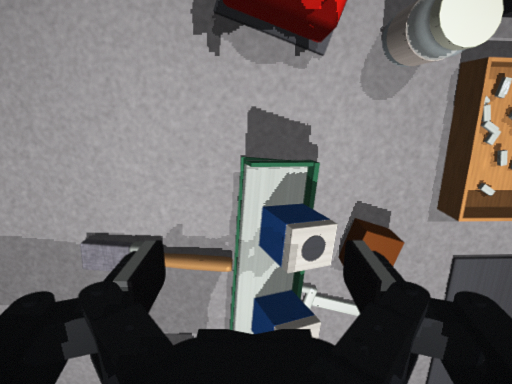

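The wrist view shows the L tin's disc at (313,247) against a prediction of (312,248), so the fix is good. The scale's edge is at the top; the pan is out of view.

Request:
arm_command(
  increments=[
    {"offset":[0.0063,0.07,0.007],"dr":[0.081,0.034,0.136],"hand":1},
    {"offset":[0.0063,0.07,0.007],"dr":[0.081,0.034,0.136],"hand":1},
    {"offset":[0.0063,0.07,0.007],"dr":[0.081,0.034,0.136],"hand":1},
    {"offset":[0.0063,0.07,0.007],"dr":[0.081,0.034,0.136],"hand":1},
    {"offset":[0.0063,0.07,0.007],"dr":[0.081,0.034,0.136],"hand":1},
    {"offset":[0.0063,0.07,0.007],"dr":[0.081,0.034,0.136],"hand":1},
    {"offset":[0.0063,0.07,0.007],"dr":[0.081,0.034,0.136],"hand":1},
    {"offset":[0.0063,0.07,0.007],"dr":[0.081,0.034,0.136],"hand":1},
  ],
)

```text
time_s: 0.95
eef_pos: [584.8, -16.0, 209.1]
ee_rot: [-0.246, 0.907, 0.326, -0.101]
force: [-0.1, -0.1, -0.1]
grip_width: 1.003
grip_force: 0.0
```

Request:
arm_command(
  increments=[
    {"offset":[0.0063,0.07,0.007],"dr":[0.081,0.034,0.136],"hand":1},
    {"offset":[0.0063,0.07,0.007],"dr":[0.081,0.034,0.136],"hand":1},
    {"offset":[0.0063,0.07,0.007],"dr":[0.081,0.034,0.136],"hand":1},
    {"offset":[0.0063,0.07,0.007],"dr":[0.081,0.034,0.136],"hand":1},
    {"offset":[0.0063,0.07,0.007],"dr":[0.081,0.034,0.136],"hand":1},
    {"offset":[0.0063,0.07,0.007],"dr":[0.081,0.034,0.136],"hand":1},
    {"offset":[0.0063,0.07,0.007],"dr":[0.081,0.034,0.136],"hand":1},
    {"offset":[0.0063,0.07,0.007],"dr":[0.081,0.034,0.136],"hand":1},
  ],
)

```text
time_s: 1.75
eef_pos: [597.4, -57.8, 160.1]
ee_rot: [-0.428, 0.876, -0.136, -0.175]
force: [0.3, -0.0, -0.9]
grip_width: 0.999
grip_force: 0.0
```

Request:
arm_command(
  increments=[
    {"offset":[0,0,0],"dr":[0,0,0],"hand":1},
    {"offset":[0,0,0],"dr":[0,0,0],"hand":1},
  ],
)

```text
time_s: 1.95
eef_pos: [597.4, -57.5, 161.0]
ee_rot: [-0.427, 0.877, -0.132, -0.174]
force: [0.3, 0.3, 0.2]
grip_width: 1.004
grip_force: 0.0
```

```bash
python3 - <<'E'
from h import *
plan(over("L",105),GR);plan(over("L",18),GR,20)
print(ctrl.sense()["joints"].round(2),ctrl.sense()["eef_pos"].round(1))
E
```

```text
t=1.95 rows=1 offset=[-0.0006, 0.0034, 0.0112] dr=[0.0062, -0.0055, -0.0001] F=[0.31 0.3  0.21] tq=[-0.36 -0.1   0.03] w=1.004 gf=0.0
t=1.95 rows=5 offset=[-0.0003, 0.1166, 0.0894] dr=[0.0012, -0.0011, -0.0] F=[0.31 0.3  0.21] tq=[-0.36 -0.1   0.03] w=1.004 gf=0.0
[-0.55  0.86  1.09  0.66  1.91  1.31] [597.4 -57.5 161. ]
```

The flip angle was given in radians instead of degrees (and the Euler order should be intrinsic), so the tool is tilted wrongly. I'll fix the helper and re-plan, raising a little on the way.

```bash
sed -i 's/from_euler("x",180)/from_euler("x",np.pi)/; s/from_euler("zy",/from_euler("ZY",/' h.py; python3 - <<'E'
from h import *
print(GR.as_matrix().round(2).tolist(),over("L",105).round(1),over("L",125).round(1),over("L",18).round(1))
plan(over("L",130),GR)
E
```

```text
[[0.9, -0.08, -0.42], [-0.07, -1.0, 0.03], [-0.42, 0.0, -0.91]] [596.9 -58.2 160. ] [605.3 -58.9 178.1] [560.2 -55.3  81.1]
t=1.95 rows=7 offset=[0.0001, -0.0135, -0.0261] dr=[-0.162, -0.0016, -0.0015] F=[0.31 0.3  0.21] tq=[-0.36 -0.1   0.03] w=1.004 gf=0.0
```

Request:
arm_command(
  increments=[
    {"offset":[0,-0.0135,-0.026],"dr":[-0.162,-0.0016,-0.0015],"hand":1},
    {"offset":[0,-0.0135,-0.026],"dr":[-0.162,-0.0016,-0.0015],"hand":1},
    {"offset":[0,-0.0135,-0.026],"dr":[-0.162,-0.0016,-0.0015],"hand":1},
    {"offset":[0,-0.0135,-0.026],"dr":[-0.162,-0.0016,-0.0015],"hand":1},
    {"offset":[0,-0.0135,-0.026],"dr":[-0.162,-0.0016,-0.0015],"hand":1},
    {"offset":[0,-0.0135,-0.026],"dr":[-0.162,-0.0016,-0.0015],"hand":1},
    {"offset":[0,-0.0135,-0.026],"dr":[-0.162,-0.0016,-0.0015],"hand":1},
    {"offset":[0,0,0],"dr":[0,0,0],"hand":1},
  ],
)

```text
time_s: 2.75
eef_pos: [608.3, -55.5, 184.2]
ee_rot: [-0.007, 0.976, -0.036, -0.216]
force: [1.0, -0.1, 0.1]
grip_width: 0.995
grip_force: 0.0
```

```bash
python3 - <<'E'
from h import *
plan(over("L",105),GR);plan(over("L",18),GR,20)
w=ctrl.capture("wrist");cv2.imwrite("pics/w1.png",w[:,:,::-1])
c=ctrl.camera_info("wrist")
for k in LID: print(k,cv2.projectPoints(np.array([LID[k]],float),cv2.Rodrigues(np.array(c["R"]))[0],np.array(c["t"],float),np.array(c["K"],float),np.array(c["dist"],float))[0].round(1).tolist())
E
```

```text
t=2.75 rows=1 offset=[0.0002, 0.0293, 0.2223] dr=[0.0046, -0.0017, 0.0062] F=[ 0.96 -0.15  0.08] tq=[-0.04 -0.15 -0.03] w=0.995 gf=0.0
t=2.75 rows=6 offset=[-0.0, 0.0047, 0.1579] dr=[0.0008, -0.0003, 0.001] F=[ 0.96 -0.15  0.08] tq=[-0.04 -0.15 -0.03] w=0.995 gf=0.0
L [[[258.2, 202.1]]]
M [[[406.0, 202.0]]]
R [[[544.8, 202.5]]]
```

View pics/w1.png

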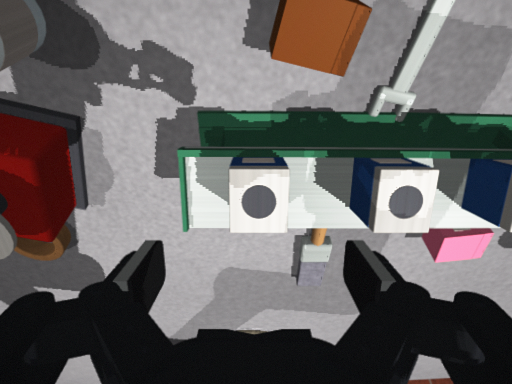

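The lids' discs are at (259,201) and (405,201), as predicted, and the tin is square to the gripper. I descend, grip at 30 N and read the force.

Request:
arm_command(
  increments=[
    {"offset":[0,0.028,0.158],"dr":[0.0046,-0.0017,0.006],"hand":1},
    {"offset":[0,0,0.158],"dr":[0,0,0],"hand":1},
    {"offset":[0,0,0.158],"dr":[0,0,0],"hand":1},
    {"offset":[0,0,0.158],"dr":[0,0,0],"hand":1},
    {"offset":[0,0,0.158],"dr":[0,0,0],"hand":1},
    {"offset":[0,0,0.158],"dr":[0,0,0],"hand":1},
    {"offset":[0,0,0],"dr":[0,0,0],"hand":1},
  ],
)

```text
time_s: 3.5
eef_pos: [557.3, -58.3, 77.9]
ee_rot: [-0.012, 0.975, -0.043, -0.22]
force: [-0.7, 0.3, 0.3]
grip_width: 1.0
grip_force: 0.0
```

```bash
python3 - <<'E'
from h import *
plan(over("L",18),GR,20)
E
```

```text
t=3.50 rows=1 offset=[0.0081, -0.0275, -0.0336] dr=[-0.0106, 0.0094, -0.0091] F=[-0.73  0.28  0.28] tq=[-0.03 -0.22 -0.  ] w=1.000 gf=0.0
```

Request:
arm_command(
  increments=[
    {"offset":[0,0,0],"dr":[0,0,0],"hand":1},
    {"offset":[0,0,0],"dr":[0,0,0],"hand":1},
  ],
)

```text
time_s: 3.7
eef_pos: [559.6, -58.5, 80.6]
ee_rot: [-0.011, 0.975, -0.043, -0.217]
force: [0.0, 0.1, 0.6]
grip_width: 0.999
grip_force: 0.0
```

```bash
python3 - <<'E'
from h import *
plan(over("L",18),GR,20)
E
```

```text
t=3.70 rows=1 offset=[0.0003, -0.0271, -0.0052] dr=[-0.007, 0.0015, -0.0091] F=[0.02 0.13 0.65] tq=[ 0.02 -0.18 -0.02] w=0.999 gf=0.0
```

Request:
arm_command(
  increments=[
    {"offset":[0,-0.027,-0.004],"dr":[-0.007,0.0015,-0.009],"hand":1},
    {"offset":[0,0,0],"dr":[0,0,0],"hand":0.4},
    {"offset":[0,0,0],"dr":[0,0,0],"hand":0.1},
    {"offset":[0,0,0],"dr":[0,0,0],"hand":-0.3},
    {"offset":[0,0,0],"dr":[0,0,0],"hand":-0.3},
    {"offset":[0,0,0],"dr":[0,0,0],"hand":-0.3},
    {"offset":[0,0,0],"dr":[0,0,0],"hand":-0.3},
    {"offset":[0,0,0],"dr":[0,0,0],"hand":-0.3},
  ],
  grip_force=35,
)

```text
time_s: 4.5
eef_pos: [559.5, -55.0, 80.1]
ee_rot: [-0.008, 0.975, -0.039, -0.217]
force: [2.6, -1.1, 1.3]
grip_width: 0.509
grip_force: 38.0
```

```bash
python3 - <<'E'
from h import *
plan(over("L",18),GR,20)
E
```

```text
t=4.50 rows=1 offset=[0.0015, 0.002, -0.0102] dr=[0.0009, 0.0015, 0.0003] F=[ 2.59 -1.06  1.28] tq=[-0.15 -0.44  0.03] w=0.509 gf=38.0
```

Gripped (0.509 × 85 ≈ 43–44 mm). I lift 12 mm along the bed normal and weigh.

Request:
arm_command(
  increments=[
    {"offset":[0,0,-0.05],"dr":[0,0,0],"hand":-0.3},
    {"offset":[0,0,-0.05],"dr":[0,0,0],"hand":-0.3},
    {"offset":[0,0,0],"dr":[0,0,0],"hand":-0.3},
    {"offset":[0,0,0],"dr":[0,0,0],"hand":-0.3},
    {"offset":[0,0,0],"dr":[0,0,0],"hand":-0.3},
  ],
)

```text
time_s: 5.0
eef_pos: [564.1, -55.2, 90.5]
ee_rot: [-0.009, 0.975, -0.039, -0.218]
force: [-0.1, 0.4, -6.2]
grip_width: 0.51
grip_force: 37.3
```

Request:
arm_command(
  increments=[
    {"offset":[0,0,0],"dr":[0,0,0],"hand":-0.3},
  ],
)

```text
time_s: 5.1
eef_pos: [564.2, -55.2, 90.6]
ee_rot: [-0.009, 0.975, -0.039, -0.218]
force: [0.4, -0.1, -5.9]
grip_width: 0.511
grip_force: 37.3
```

Request:
arm_command(
  increments=[
    {"offset":[0,0,0],"dr":[0,0,0],"hand":-0.3},
  ],
)

```text
time_s: 5.2
eef_pos: [564.3, -55.2, 90.7]
ee_rot: [-0.008, 0.975, -0.039, -0.217]
force: [0.3, 0.6, -6.2]
grip_width: 0.513
grip_force: 37.3
```

About 6.1 N of load, so this tin is the full one. I raise it.

Request:
arm_command(
  increments=[
    {"offset":[0,0,-0.2],"dr":[0,0,0],"hand":-0.3},
    {"offset":[0,0,-0.3],"dr":[0,0,0],"hand":-0.3},
    {"offset":[0,0,-0.3],"dr":[0,0,0],"hand":-0.3},
    {"offset":[0,0,-0.2],"dr":[0,0,0],"hand":-0.3},
    {"offset":[0,0,0],"dr":[0,0,0],"hand":-0.3},
    {"offset":[0,0,0],"dr":[0,0,0],"hand":-0.3},
  ],
)

```text
time_s: 5.8
eef_pos: [614.7, -59.2, 198.1]
ee_rot: [-0.009, 0.975, -0.039, -0.218]
force: [-0.5, -0.4, -6.1]
grip_width: 0.515
grip_force: 38.1
```

```bash
python3 - <<'E'
from h import *
plan([470,190,250],upright(),25,3.5)
print(ctrl.sense()["eef_pos"])
E
```

```text
t=5.80 rows=12 offset=[-0.1201, -0.1645, -0.0082] dr=[0.0, 0.0467, 0.0001] F=[-0.54 -0.38 -6.1 ] tq=[-0.05 -0.62 -0.  ] w=0.515 gf=38.1
[614.68241617 -59.15035589 198.12480898]
```

Request:
arm_command(
  increments=[
    {"offset":[-0.06,-0.08,-0.004],"dr":[0,0.047,0],"hand":-0.3},
    {"offset":[-0.12,-0.164,-0.008],"dr":[0,0.047,0],"hand":-0.3},
    {"offset":[-0.12,-0.164,-0.008],"dr":[0,0.047,0],"hand":-0.3},
    {"offset":[-0.12,-0.164,-0.008],"dr":[0,0.047,0],"hand":-0.3},
    {"offset":[-0.12,-0.164,-0.008],"dr":[0,0.047,0],"hand":-0.3},
    {"offset":[-0.12,-0.164,-0.008],"dr":[0,0.047,0],"hand":-0.3},
    {"offset":[-0.12,-0.164,-0.008],"dr":[0,0.047,0],"hand":-0.3},
    {"offset":[-0.12,-0.164,-0.008],"dr":[0,0.047,0],"hand":-0.3},
  ],
)

```text
time_s: 6.6
eef_pos: [524.3, 96.4, 236.4]
ee_rot: [-0.003, 0.997, -0.04, -0.073]
force: [-0.6, 1.4, -5.3]
grip_width: 0.506
grip_force: 37.9
```

Request:
arm_command(
  increments=[
    {"offset":[-0.12,-0.164,-0.008],"dr":[0,0.047,0],"hand":-0.3},
    {"offset":[-0.12,-0.164,-0.008],"dr":[0,0.047,0],"hand":-0.3},
    {"offset":[-0.12,-0.164,-0.008],"dr":[0,0.047,0],"hand":-0.3},
    {"offset":[-0.12,-0.164,-0.008],"dr":[0,0.047,0],"hand":-0.3},
    {"offset":[-0.06,-0.084,-0.004],"dr":[0,0,0],"hand":-0.3},
    {"offset":[0,0,0],"dr":[0,0,0],"hand":-0.3},
    {"offset":[0,0,0],"dr":[0,0,0],"hand":-0.3},
    {"offset":[0,0,0],"dr":[0,0,0],"hand":-0.3},
  ],
)

```text
time_s: 7.4
eef_pos: [469.7, 188.4, 246.8]
ee_rot: [0.001, 0.999, -0.04, 0.002]
force: [0.9, -0.8, -5.4]
grip_width: 0.511
grip_force: 37.8
```

```bash
python3 - <<'E'
from h import *
w=ctrl.capture("wrist");cv2.imwrite("pics/w2.png",w[:,:,::-1])
c=ctrl.camera_info("wrist");np.savez("w2.npz",**{k:np.array(v,float) for k,v in c.items()})
plan([470,190,250],upright(),25,3.5)
E
```

```text
t=7.45 rows=1 offset=[0.0009, -0.013, -0.026] dr=[0.0011, -0.0045, -0.0007] F=[-0.58 -0.46 -6.18] tq=[-0.01  0.02 -0.01] w=0.512 gf=37.8
```

View pics/w2.png

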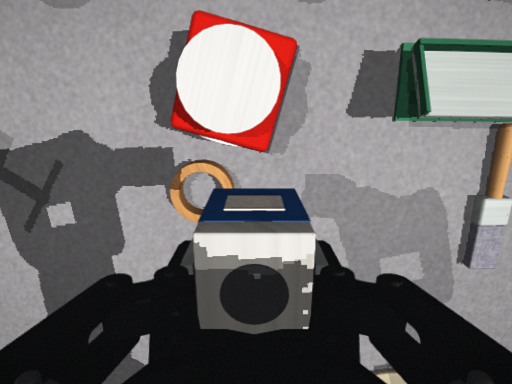

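The pan is a clean white disc at (228,79); the held tin's disc is at (254,294).

```bash
python3 - <<'E'
from h import *
from scipy.optimize import least_squares
c=np.load("w2.npz");K,D,R,t=c["K"],c["dist"],c["R"],c["t"]
im=cv2.imread("pics/w2.png")
def hit(pts,z):
    u=cv2.undistortPoints(np.array(pts,float).reshape(-1,1,2),K,D)[:,0]
    o=-R.T@t;d=np.c_[u,np.ones(len(u))]@R;return o+d*((z-o[2])/d[:,2])[:,None]
hsv=cv2.cvtColor(im,cv2.COLOR_BGR2HSV)
m=((hsv[...,1]<60)&(hsv[...,2]>195)).astype(np.uint8);m[150:]=0;m[:,:150]=0;m[:,300:]=0
m=cv2.morphologyEx(m,cv2.MORPH_OPEN,np.ones((9,9),np.uint8))
k=max(cv2.findContours(m,0,1)[0],key=cv2.contourArea);k=cv2.convexHull(k)
print(cv2.fitEllipse(k))
X=hit(k,115)[:,:2]
r=least_squares(lambda v:np.hypot(X[:,0]-v[0],X[:,1]-v[1])-v[2],[560,200,45],loss="soft_l1").x;print("pan",r)
z=ctrl.sense()["eef_pos"]
print(z,"lid",hit([[254,294]],z[2]+42),"top face corners",hit([[194,233],[315,233],[307,329],[201,329]],z[2]+42).round(1))
for dz in (100,):
  plan([r[0],r[1],115+18+dz],upright(),25)
E
```

```text
((227.80184936523438, 78.37480926513672), (103.6989974975586, 109.21255493164062), 169.5397186279297)
pan [561.59265591 204.2719388   44.51135273]
[469.78076728 188.45036353 246.87608511] lid [[469.1388331  189.31633691 288.87608511]] top face corners [[496.2 208.9 288.9]
 [492.6 165.3 288.9]
 [451.1 169.4 288.9]
 [454.6 211.8 288.9]]
t=7.45 rows=4 offset=[0.188, -0.0482, 0.0293] dr=[0.0003, -0.0011, -0.0002] F=[-0.58 -0.46 -6.18] tq=[-0.01  0.02 -0.01] w=0.512 gf=37.8
```

Request:
arm_command(
  increments=[
    {"offset":[0.1,-0.025,0.01],"dr":[0,-0.004,0],"hand":-0.3},
    {"offset":[0.188,-0.048,0.03],"dr":[0,0,0],"hand":-0.3},
    {"offset":[0.188,-0.048,0.03],"dr":[0,0,0],"hand":-0.3},
    {"offset":[0.188,-0.048,0.03],"dr":[0,0,0],"hand":-0.3},
    {"offset":[0.09,-0.024,0.02],"dr":[0,0,0],"hand":-0.3},
    {"offset":[0,0,0],"dr":[0,0,0],"hand":-0.3},
    {"offset":[0,0,0],"dr":[0,0,0],"hand":-0.3},
    {"offset":[0,0,0],"dr":[0,0,0],"hand":-0.3},
  ],
)

```text
time_s: 8.25
eef_pos: [561.1, 204.9, 233.4]
ee_rot: [0.0, 0.999, -0.04, 0.001]
force: [0.4, 0.0, -5.9]
grip_width: 0.509
grip_force: 37.8
```

```bash
python3 - <<'E'
from h import *
print(ctrl.sense()["eef_pos"]);plan([561.6,204.3,140],upright(),25)
E
```

```text
[561.07921669 204.91320471 233.3972711 ]
t=8.25 rows=4 offset=[0.001, 0.0011, 0.1946] dr=[0.0001, -0.0004, 0.0001] F=[ 0.35  0.03 -5.94] tq=[-0.01  0.04 -0.03] w=0.509 gf=37.8
```

Request:
arm_command(
  increments=[
    {"offset":[0.004,0.004,0.15],"dr":[0,0,0],"hand":-0.3},
    {"offset":[0,0,0.2],"dr":[0,0,0],"hand":-0.3},
    {"offset":[0,0,0.2],"dr":[0,0,0],"hand":-0.3},
    {"offset":[0,0,0.15],"dr":[0,0,0],"hand":-0.3},
    {"offset":[0,0,0.08],"dr":[0,0,0],"hand":-0.3},
    {"offset":[0,0,0],"dr":[0,0,0],"hand":-0.3},
    {"offset":[0,0,0],"dr":[0,0,0],"hand":-0.3},
    {"offset":[0,0,0],"dr":[0,0,0],"hand":-0.3},
  ],
)

```text
time_s: 9.05
eef_pos: [562.6, 204.7, 140.9]
ee_rot: [-0.0, 0.999, -0.04, 0.002]
force: [0.4, -0.9, -5.4]
grip_width: 0.511
grip_force: 37.7
```

Request:
arm_command(
  increments=[
    {"offset":[0,0,0.02],"dr":[0,0,0],"hand":-0.3},
    {"offset":[0,0,0.02],"dr":[0,0,0],"hand":-0.3},
    {"offset":[0,0,0.02],"dr":[0,0,0],"hand":-0.3},
    {"offset":[0,0,0.02],"dr":[0,0,0],"hand":-0.3},
    {"offset":[0,0,0],"dr":[0,0,0],"hand":-0.3},
    {"offset":[0,0,0],"dr":[0,0,0],"hand":-0.3},
  ],
)

```text
time_s: 9.65
eef_pos: [562.1, 204.6, 130.0]
ee_rot: [0.0, 0.999, -0.04, 0.001]
force: [-0.7, -0.4, -4.9]
grip_width: 0.512
grip_force: 37.9
```

Request:
arm_command(
  increments=[
    {"offset":[0,0,0.02],"dr":[0,0,0],"hand":-0.3},
    {"offset":[0,0,0.02],"dr":[0,0,0],"hand":-0.3},
    {"offset":[0,0,0],"dr":[0,0,0],"hand":-0.3},
    {"offset":[0,0,0],"dr":[0,0,0],"hand":-0.3},
  ],
)

```text
time_s: 10.05
eef_pos: [562.2, 204.6, 125.4]
ee_rot: [0.0, 0.999, -0.04, 0.001]
force: [-1.1, -0.5, -2.6]
grip_width: 0.512
grip_force: 38.1
```

Contact made; about 5 mm more and the pan will carry the load.

Request:
arm_command(
  increments=[
    {"offset":[0,0,0.02],"dr":[0,0,0],"hand":-0.3},
    {"offset":[0,0,0.02],"dr":[0,0,0],"hand":-0.3},
    {"offset":[0,0,0],"dr":[0,0,0],"hand":-0.3},
    {"offset":[0,0,0],"dr":[0,0,0],"hand":-0.3},
    {"offset":[0,0,0],"dr":[0,0,0],"hand":-0.3},
    {"offset":[0,0,0],"dr":[0,0,0],"hand":-0.3},
  ],
)

```text
time_s: 10.65
eef_pos: [562.3, 204.6, 120.6]
ee_rot: [0.0, 0.999, -0.04, 0.001]
force: [0.2, 0.9, -0.2]
grip_width: 0.514
grip_force: 38.3
```

```bash
python3 - <<'E'
from h import *
print(ctrl.sense()["eef_pos"]);plan([561.6,204.3,120],upright(),25)
E
```

```text
[562.25297387 204.6200461  120.57530373]
t=10.65 rows=1 offset=[-0.0052, 0.0031, 0.0048] dr=[0.0002, -0.0025, 0.0007] F=[ 0.25  0.87 -0.19] tq=[ 0.13 -0.04  0.04] w=0.514 gf=38.3
```

Request:
arm_command(
  increments=[
    {"offset":[0,0,0],"dr":[0,0,0],"hand":0.1},
    {"offset":[0,0,0],"dr":[0,0,0],"hand":0.2},
    {"offset":[0,0,0],"dr":[0,0,0],"hand":0.4},
    {"offset":[0,0,0],"dr":[0,0,0],"hand":0.7},
    {"offset":[0,0,0],"dr":[0,0,0],"hand":0.7},
    {"offset":[0,0,0],"dr":[0,0,0],"hand":0.7},
  ],
)

```text
time_s: 11.25
eef_pos: [562.1, 204.6, 120.4]
ee_rot: [0.0, 0.999, -0.04, 0.001]
force: [0.0, -0.5, 0.0]
grip_width: 0.847
grip_force: 0.0
```

Request:
arm_command(
  increments=[
    {"offset":[0,0,-0.1],"dr":[0,0,0],"hand":0.7},
    {"offset":[0,0,-0.25],"dr":[0,0,0],"hand":0.7},
    {"offset":[0,0,-0.3],"dr":[0,0,0],"hand":0.7},
    {"offset":[0,0,-0.3],"dr":[0,0,0],"hand":0.7},
    {"offset":[-0.2,0,-0.2],"dr":[0,0,0],"hand":0.7},
    {"offset":[-0.4,0,0],"dr":[0,0,0],"hand":0.7},
    {"offset":[-0.4,0,0],"dr":[0,0,0],"hand":0.7},
    {"offset":[0,0,0],"dr":[0,0,0],"hand":0.7},
  ],
)

```text
time_s: 12.05
eef_pos: [437.5, 214.7, 259.1]
ee_rot: [0.0, 0.999, -0.038, -0.0]
force: [0.3, -0.3, -0.3]
grip_width: 0.848
grip_force: 0.0
```

Request:
arm_command(
  increments=[
    {"offset":[0,0,0],"dr":[0,0,0],"hand":0.7},
    {"offset":[0,0,0],"dr":[0,0,0],"hand":0.7},
    {"offset":[0,0,0],"dr":[0,0,0],"hand":0.7},
  ],
)

```text
time_s: 12.35
eef_pos: [443.2, 214.0, 258.3]
ee_rot: [0.0, 0.999, -0.04, 0.001]
force: [-0.1, 0.1, -0.2]
grip_width: 0.85
grip_force: 0.0
```

```bash
python3 - <<'E'
from h import *
w=ctrl.capture("wrist");s=ctrl.capture("side");sc=ctrl.capture("scene")
A=np.hstack([w[:300,:400],cv2.resize(s[130:280,180:380],None,fx=2,fy=2)])
B=np.hstack([cv2.resize(sc[130:280,195:395],None,fx=2,fy=2),np.zeros((300,400,3),np.uint8)])
cv2.imwrite("pics/end.png",np.vstack([A,B])[:,:,::-1])
E
```

```text
(no output)
```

View pics/end.png

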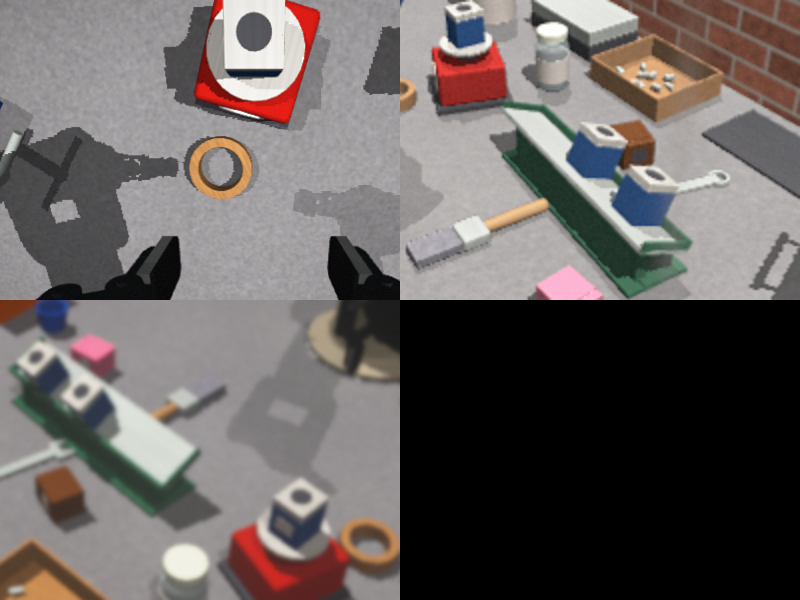

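The tin stands upright and central on the pan (lid disc at wrist (254,31)). The other two tins are untouched on the rack, and the gripper is clear. I hand the job in.

```bash
python3 -c "
from rig import ctrl
print(ctrl.finish_job())"
```

```text
the job is handed in; nothing more can be done
None
```

I set the full tin (about 620 g by feel, the rack's left-hand one nearest the scale) upright and central on the pan, left the other two untouched on the rack, and handed the job in at about 12.5 s; no verdict was returned.

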